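# Crank down the support leg of a cheese display shelf

## Task

Slide the wooden foot board under the raised leg of the display stand so that the leg's red foot will stand wholly on the round black patch, then turn the crank clockwise until the foot is firmly set on the board: stop once the crank has grown clearly heavier, about one and a half times its free-running effort, and do not jam the leg down hard. Let go of everything, leave the leg standing under load, and leave the cheeses, jar and knife alone.

Things in the scene. Friction and masses are not known exactly. Their poses are not given: they have to be found in the camera images.
- stand: Fixed wooden display stand carrying leg, foot and crank. Origin: on the counter (z = 0), on the vertical axis of leg, foot and crank; z up. Plinth at local y -220 to -470 mm, 260 mm wide along x, cheese on it to 235 mm high; from it a 120 mm wide shelf (z 150 to 170 mm) reaches to the leg. Grey gear head 66 mm square, z 199 to 233 mm.
- leg_end (a point): Lower end of the fixed grey leg tube (46 mm across), on the axis, 115 mm above the counter. The red foot, a disc 56 mm across on the same axis, hangs below; its underside starts 49 to 71 mm above the counter. How far its inner tube is pulled out differs each time and is not measured, so its landing must be felt.
- crank (a joint): Crank angle q in rad, 0 to 13.82 (stops). Grows turning clockwise seen from above, which lowers the foot 30 mm a turn (4.77 mm per rad). Starts at 2 to 4; the foot lands on the board somewhere between q = 9.2 and 11.8. The arm points 2.35 - q from the stand's local x axis (counter-clockwise positive).
- crank_axis (a point): Top of the gear head, on the crank's axis, z = 233 mm. Crank effort at the handle: about 7.3 N running free, whatever the speed (feel it while turning slowly; it drops at rest); each 10 N on the foot adds 0.87 N. After landing the foot load climbs by about 70 N per rad. The gear holds when let go. Well set: 20 to 75 N on the foot (effort 1.25 to 1.9 times free running); over 100 N is jamming.
- crank_handle (a point): Middle of the upright black crank handle, 22 mm across, 55 mm tall (z 246 to 301 mm), this point at z = 275 mm, 55 mm from the crank's axis. It spins freely on its pin, so it can be pinched from above and carried round without turning the hand. The steel crank arm lies under it, top at z = 245 mm.
- board: Loose wooden foot board lying on the counter, 0.25 to 0.5 kg: a round paddle 100 mm across and 24 mm thick, with a 40 mm wide neck towards its local -x (ends 175 mm from the paddle's centre). Origin: underside, at the centre of the round part; local z up.
- board_patch (a point): Centre of the round black rubber patch (88 mm across) on top of the paddle, 24 mm above the board's underside, straight above its origin.
- board_grip (a point): Grip point on the board's upright dark wooden handle, which stands on the neck 150 mm from the paddle's centre towards local -x: 30 mm along local x, 24 mm along local y, from 24 to 76 mm above the counter; this point is 55 mm above the board's underside.
- wax_wheel: orange waxed cheese wheel, 110 mm across, 45 mm high, loose. Not to be disturbed.
- goat_a: small cream cheese round, 60 mm across, 34 mm high, loose. Not to be disturbed.
- goat_b: second small cream cheese round, same size, loose. Not to be disturbed.
- jar: amber jar with brass cap, 64 mm across, 85 mm high, loose. Not to be disturbed.
- blue_block: blue-wrapped cheese block 90 x 70 x 50 mm, loose. Not to be disturbed.
- knife: cheese spatula with red handle, lying on the counter, loose. Not to be disturbed.
Things that resemble listed ones, but are neither listed nor needed, are in the scene too. Several things have the shape of the board; the one meant has the colours described above.

How it is judged:
On the way, in this order (a step that is already met when the one before it is completed fails the run):
1. the board's patch is under the foot, board flat and at rest, foot not yet touching (horizontal distance between board_patch and stand below 0.016 m and linear speed of board below 0.02 m/s and angle between board's own z axis and vertical below 0.05 rad and contact force between stand and board below 1 N), for 0.2 s.
2. the foot has met the board (contact force between stand and board above 5 N), for 0.1 s.
At the end, for the whole second after the job is handed in: The foot stands on the board with 20 to 75 N, within 16 mm of the centre of the black patch (so wholly on it), the board flat on the counter and at rest, everything released (contact force between stand and board between 20 and 75 N and horizontal distance between board_patch and stand below 0.016 m and angle between board's own z axis and vertical below 0.05 rad and height (world z) of board below 0.005 m and linear speed of board below 0.01 m/s); the robot touches nothing.
It fails at once if the leg is jammed down: more than 100 N between foot and board (contact force between stand and board above 100 N).
It fails at once if a cheese, the jar or the knife is moved by more than 25 mm (distance of any of wax_wheel, goat_a, goat_b, jar, blue_block, knife from where it was at the start of the episode above 0.025 m).
It also fails if it takes over 72 s, if anything falls off the work surface, if the arm or the gripper's body presses on something with over 40 N, if the wrist force passes 120 N, or if a joint passes its speed limit or range.

## Robot

A 6-joint arm with a two-finger parallel gripper is mounted at the origin on the work surface. World frame = base frame: x ahead of the robot, y to its left, z up, the work surface at z = 0. Lengths are in m, angles in rad, forces in N, time in s.
With the tool pointing down it reaches from about 0.325 to 0.775 m from the base axis. Payload 5.5 kg.
Tool frame: the origin (TCP) lies between the finger pads; the fingertips stand 11 mm ahead of it and the grasp point (between the pads) lies 8 mm behind it; z points along the fingers, y is the direction in which the jaws open and shut (so a half turn about z gives the same grasp; the last joint's range is limited). The gripper opens to 85 mm and grips with 20 to 120 N. Pads are 22 mm wide; open, the fingers measure 114 mm over their backs; the gripper's body (76 mm by 85 mm) begins 54 mm behind the grasp point. The pads swing forward as they close: fully open they stand 13 mm farther back than shut.
Start: joints at [1.15, 0.091, 1.231, -0, 1.82, -0.057], TCP at [0.214, 0.561, 0.242] pointing down, gripper open.
Joint ranges: [-2.87, 2.87], [-0.86, 2.18], [0.17, 2.46], [-1.51, 4.65], [0.06, 2.69], [-2.65, 2.65]. Speed limits (rad/s): [2.57, 2.57, 3.01, 3.14, 3.14, 3.14].

## Interface

Orientations are given as a rotation vector (axis times angle).
In Python, from cell import telemetry, vision, workorder gives the robot as it stands.
- The arm moves only by the shell command python3 -m handwheel 'ROWS' [FORCE]. ROWS is JSON, a list of rows, each an object of numbers: "tx", "ty", "tz": the shift along the tool's x, y, z in units of 25 mm (1.0 is 25 mm); "wx", "wy", "wz": the turn, a rotation vector about the tool's x, y, z in units of 6 degrees (1.0 is 6 degrees); "gripper": the opening, from 0 (shut) to 1 (fully open). A call has 1 to 12 rows; each row shifts and turns the pose as measured when the row begins, along the tool's axes as they then stand; what a row does not reach is not made up. A row lasts 1/12 s, in which the tool goes at most 41.7 mm and 7.16 degrees, less where a joint would pass 70% of its speed; a pose out of reach is approached as far as the arm can. A call is refused whole if a number of a shift passes 1 or a number of a turn 1, either way. A call with a gripper value outside its range is refused whole. The fingers move at their own pace and stop on an object; FORCE is the grip in N (left out, the last holds). Time passes only in rows, so rows that do not move let the fingers close. It gives the time, the measured TCP pose, the force and the opening at its end, in the units of the state.
- telemetry.read_state(): the state, without advancing time (a new reading comes with each control period).
- vision.capture(name): name is "scene" or "top" or "wrist"; returns a dict with "img" (384x512x3 uint8, red, green, blue), "z_map" (384x512 float32, m along the optical axis (not along the pixel's ray), 0 where there is no reading), "intrinsics" (3x3 intrinsics, pixels), "k1" (the pictures are not rectified: a ray, as slopes to the right and down, at radius r is drawn at 1 + k1 r^2 times it, then the intrinsics apply), "pose" (4x4, takes a point from camera to world coordinates). Camera axes: x right, y down, z forward; pixel columns grow to the right and rows downward; lengths in m; the calibration is good to about 2 mm. A picture is of the moment at which its call begins.
- workorder.finish_job(): hands the job in, once; it reports no verdict.
The state is a dict: "time": time; "qpos": joint angles; "qd": joint speeds; "joint_torque": joint torques, N m; "eef_pos": TCP position; "tcp_rot": TCP orientation; "contact_force": force on the tool from outside, world axes, zero at the start; "torque": the same for the moment, N m; "opening": finger opening in m.
Only numpy, scipy, OpenCV 4.12 (cv2) and the standard library are available. Lean on these libraries where they do the work, as an engineer would, in place of code of your own. Each camera call takes 0.05 s, during which the arm holds its last target.

## Working session

There is one attempt and no reset: what is moved stays moved. The work goes in short steps, Python scripts to look and compute and a shell command to move; the robot and the scene stay as the last step left them, time stands still between calls to the robot, and variables do not carry over. Pictures are saved under pics/ and viewed, and the job is handed in when it is done.

```bash
ls; mkdir -p pics
python3 - <<'E'
from cell import telemetry, vision
import cv2, numpy as np
print(telemetry.read_state())
for n in ("scene","top"):
    c=vision.capture(n); cv2.imwrite(f"pics/{n}0.png",c["img"][:,:,::-1]); np.savez(f"pics/{n}0.npz",**c)
    print(n,c["intrinsics"],c["k1"],c["pose"])
E
```

```text
pics
{'time': 0.0, 'qpos': array([ 1.15034040e+00,  9.18578206e-02,  1.23192663e+00, -1.10595065e-05,
        1.81980541e+00, -5.67199175e-02]), 'qd': array([ 0.00097769, -0.00047409, -0.0006293 ,  0.00090045,  0.00034569,
       -0.0016496 ]), 'joint_torque': array([-1.15249837e-03, -4.58721972e+01, -4.18030035e+01,  1.29384662e-04,
        1.15796429e-02, -2.66903641e-05]), 'eef_pos': array([0.21336461, 0.56048677, 0.24112847]), 'tcp_rot': array([-5.68131142e-01, -3.08932389e+00,  3.05185713e-03]), 'contact_force': array([ 0.3274784 , -0.01178255, -0.21524951]), 'torque': array([-0.0683862 , -0.01899543,  0.00084397]), 'opening': 0.08585411775194662}
scene [[491.71512722   0.         254.98358801]
 [  0.         491.71512722 194.41448917]
 [  0.           0.           1.        ]] 0.031213298913171414 [[-0.43782408  0.63406334 -0.63739608  1.37808354]
 [ 0.89905224  0.30570362 -0.31344915  0.50971317]
 [-0.00389233 -0.71028795 -0.70390047  1.16578561]
 [ 0.          0.          0.          1.        ]]
top [[491.52282236   0.         247.69905061]
 [  0.         491.52282236 186.86974869]
 [  0.           0.           1.        ]] -0.09666433389140842 [[-5.27244155e-04 -9.84043655e-01  1.77926409e-01  2.11410918e-01]
 [-9.99941394e-01 -1.40520219e-03 -1.07347389e-02  7.98499626e-02]
 [ 1.08134743e-02 -1.77921642e-01 -9.83985243e-01  1.69180291e+00]
 [ 0.00000000e+00  0.00000000e+00  0.00000000e+00  1.00000000e+00]]
```

View pics/scene0.png

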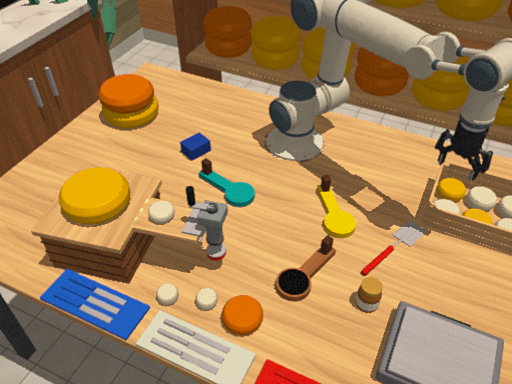

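View pics/top0.png

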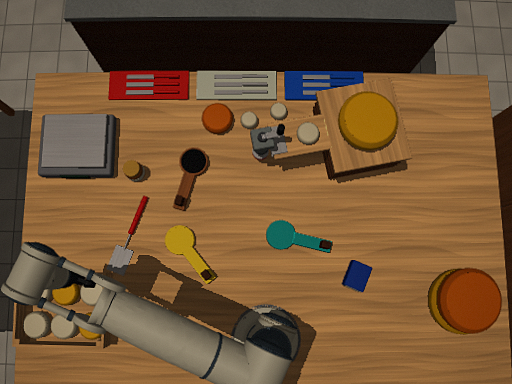

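Three things have the board's shape: a yellow one at top (180,240), a teal one at (281,235), and a brown wooden one with a black patch at (193,160) and a dark handle at (182,202). The brown one fits the description. The stand's gear head is near (265,140).

```bash
cat > h.py <<'E'
import numpy as np, cv2
from cell import telemetry, vision
def ray(c,u,v):
    K=c["intrinsics"];xd=(u-K[0,2])/K[0,0];yd=(v-K[1,2])/K[1,1]
    x,y=xd,yd
    for _ in range(20):
        r2=x*x+y*y; x=xd/(1+c["k1"]*r2); y=yd/(1+c["k1"]*r2)
    d=c["pose"][:3,:3]@np.array([x,y,1.]); return c["pose"][:3,3],d
def plane(c,u,v,z):
    o,d=ray(c,u,v); return o+d*(z-o[2])/d[2]
def depth(c,u,v):
    o,d=ray(c,u,v); return o+d*float(c["z_map"][int(round(v)),int(round(u))])
def cloud(c):
    H,W=c["z_map"].shape;u,v=np.meshgrid(np.arange(W),np.arange(H))
    K=c["intrinsics"];xd=(u-K[0,2])/K[0,0];yd=(v-K[1,2])/K[1,1];x,y=xd,yd
    for _ in range(20):
        r2=x*x+y*y; x=xd/(1+c["k1"]*r2); y=yd/(1+c["k1"]*r2)
    z=c["z_map"];P=np.stack([x*z,y*z,z],-1)@c["pose"][:3,:3].T+c["pose"][:3,3]
    P[z==0]=np.nan; return P
def blob(m,k=0):
    n,l,s,ce=cv2.connectedComponentsWithStats(m.astype(np.uint8))
    return sorted([(int(s[i,4]),ce[i].round(1).tolist(),s[i,:4].tolist()) for i in range(1,n)],reverse=True)[:4+k]
def circ(p):
    A=np.c_[2*p,np.ones(len(p))];s=np.linalg.lstsq(A,(p**2).sum(1),rcond=None)[0];return s[:2],np.sqrt(s[2]+s[:2]@s[:2])
E
python3 - <<'E'
from h import *
c=dict(np.load("pics/top0.npz")); s=dict(np.load("pics/scene0.npz"))
for n,k,r in (("top",c,(120,60,440,230)),("scene",s,(140,150,360,320))):
    x0,y0,x1,y1=r
    cv2.imwrite(f"pics/{n}crop.png",cv2.resize(k["img"][y0:y1,x0:x1,::-1],None,fx=800/(x1-x0) if n=='scene' else 2.5,fy=800/(x1-x0) if n=='scene' else 2.5,interpolation=cv2.INTER_CUBIC)[:600])
# black patch blobs at z=.024
for n,k,r in (("top",c,(165,140,225,215)),("scene",s,(265,225,345,305))):
    im=k["img"].astype(int);m=np.zeros(im.shape[:2],bool);x0,y0,x1,y1=r
    m[y0:y1,x0:x1]=(im.max(2)<60)[y0:y1,x0:x1]
    for b in blob(m): print(n,b,plane(k,*b[1],.024).round(4),plane(k,*b[1],.076).round(4))
P=cloud(c)
# gear head / handle
for lo,hi in ((.155,.18),(.205,.24),(.25,.31)):
    for n,k in (("top",c),("scene",s)):
        Q=cloud(k); m=(Q[...,2]>lo)&(Q[...,2]<hi)&(Q[...,0]>.35)&(Q[...,1]<.2)&(Q[...,1]>-.3)
        for b in blob(m):
            if b[0]>20:
                i=b[2]; q=Q[i[1]:i[1]+i[3],i[0]:i[0]+i[2]][m[i[1]:i[1]+i[3],i[0]:i[0]+i[2]]]
                print(n,lo,b,q.mean(0).round(3),q.min(0).round(3),q.max(0).round(3))
E
```

```text
top (478, [193.0, 160.6], [181, 149, 25, 24]) [0.6057 0.2521 0.024 ] [0.5934 0.2468 0.076 ]
top (223, [188.4, 191.5], [175, 156, 35, 55]) [0.4965 0.2658 0.024 ] [0.4876 0.26   0.076 ]
top (1, [180.0, 209.0], [180, 209, 1, 1]) [0.4357 0.2934 0.024 ] [0.4287 0.2867 0.076 ]
top (1, [177.0, 208.0], [177, 208, 1, 1]) [0.4391 0.3038 0.024 ] [0.432  0.2968 0.076 ]
scene (591, [293.2, 281.5], [279, 269, 30, 26]) [0.6087 0.2489 0.024 ] [0.6437 0.2608 0.076 ]
scene (87, [325.3, 247.7], [320, 241, 12, 13]) [0.4556 0.2877 0.024 ] [0.4976 0.2978 0.076 ]
top 0.155 (3477, [321.6, 131.9], [267, 84, 95, 89]) [ 0.668 -0.176  0.171] [ 0.535 -0.3    0.156] [0.834 0.001 0.18 ]
scene 0.155 (4123, [140.0, 220.0], [71, 174, 133, 79]) [ 0.698 -0.176  0.168] [ 0.538 -0.3    0.155] [ 0.837 -0.001  0.18 ]
scene 0.155 (94, [212.4, 230.9], [205, 226, 17, 10]) [0.648 0.023 0.167] [ 0.625 -0.002  0.155] [0.658 0.04  0.18 ]
top 0.205 (1067, [353.4, 120.2], [339, 92, 27, 56]) [ 0.688 -0.267  0.231] [ 0.605 -0.3    0.205] [ 0.785 -0.225  0.24 ]
top 0.205 (361, [260.9, 139.1], [250, 126, 25, 26]) [0.625 0.023 0.231] [ 0.593 -0.017  0.205] [0.67  0.057 0.24 ]
scene 0.205 (1316, [105.7, 198.0], [78, 172, 51, 48]) [ 0.713 -0.265  0.226] [ 0.614 -0.3    0.205] [ 0.794 -0.225  0.238]
scene 0.205 (527, [211.9, 214.8], [190, 200, 37, 28]) [0.644 0.023 0.226] [ 0.595 -0.036  0.205] [0.672 0.054 0.24 ]
top 0.25 (75, [280.1, 129.1], [275, 124, 10, 12]) [ 0.64  -0.032  0.287] [ 0.631 -0.043  0.25 ] [ 0.652 -0.019  0.307]
scene 0.25 (149, [189.7, 194.7], [185, 186, 10, 19]) [ 0.65  -0.034  0.281] [ 0.636 -0.047  0.25 ] [ 0.66  -0.025  0.302]
```

View pics/topcrop.png

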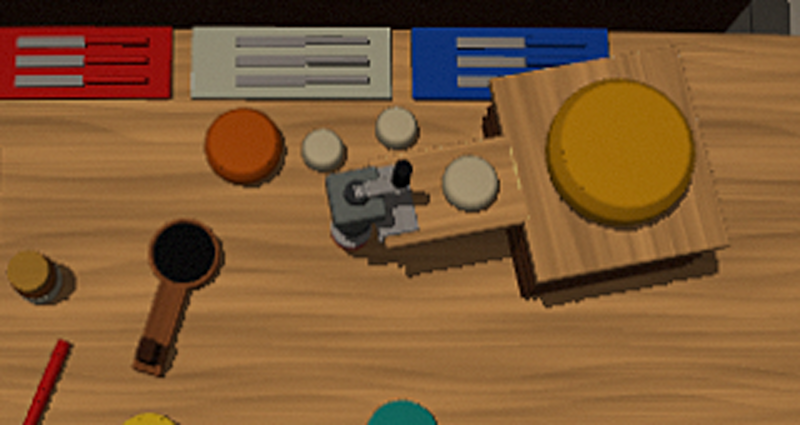

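View pics/scenecrop.png

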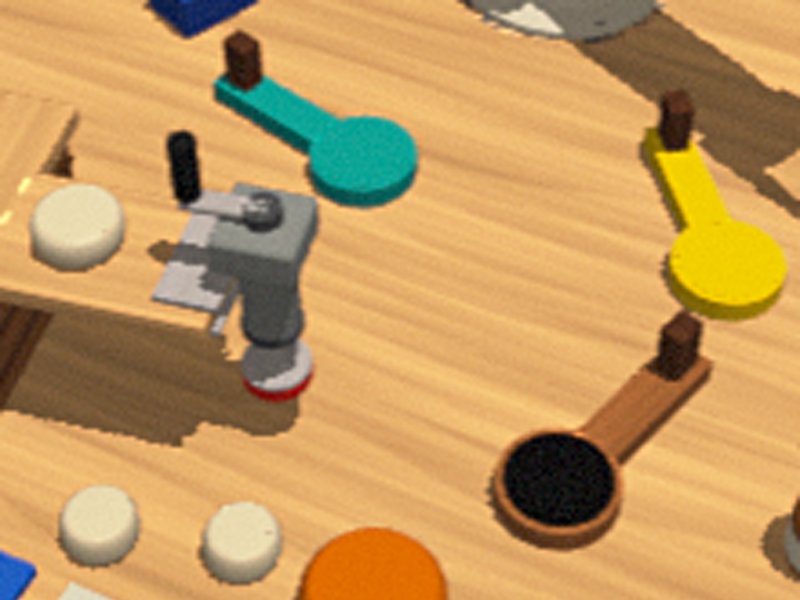

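Crop confirms the brown paddle with the black patch (dark handle). The red foot hangs at scene ~(216,254) with the gear head above it. Next I need the stand axis and yaw, and the board grip.

Run:
```python
from h import *
c=dict(np.load("pics/top0.npz")); s=dict(np.load("pics/scene0.npz"))
for n,k in (("top",c),("scene",s)):
    Q=cloud(k)
    base=(Q[...,0]>.55)&(Q[...,0]<.72)&(Q[...,1]>-.06)&(Q[...,1]<.1)
    m=base&(abs(Q[...,2]-.233)<.005)
    q=Q[m][:,:2]; r=cv2.minAreaRect((q*1000).astype(np.float32)); print(n,"gear",m.sum(),r)
    # image-plane quad: pixels -> plane .233
    g=(Q[...,0]>.3)&(Q[...,0]<.9)&(Q[...,1]>-.5)&(Q[...,1]<.1)&(abs(Q[...,2]-.17)<.006)
    q=Q[g][:,:2]
    print("shelf/plinth",g.sum(),cv2.minAreaRect((q*1000).astype(np.float32)))
    sh=q[(q[:,1]>-.14)&(q[:,1]<-.02)]
    for y0 in np.arange(-.2,0,.02):
        t=q[(q[:,1]>y0)&(q[:,1]<y0+.02)]
        if len(t): print(round(y0+.01,3),t[:,0].min().round(3),t[:,0].max().round(3))
    m=base&(abs(Q[...,2]-.300)<.006); print("handle top",Q[m].mean(0),m.sum())
    m=base&(Q[...,2]>.237)&(Q[...,2]<.262); q=Q[m]; print("arm/boss",m.sum(),cv2.minAreaRect((q[:,:2]*1000).astype(np.float32)),q[:,2].max())
im=s["img"].astype(int); m=(im[...,0]>90)&(im[...,1]<60)&(im[...,2]<60); m2=np.zeros_like(m); m2[235:270,195:240]=m[235:270,195:240]
print(blob(m2)); Q=cloud(s); q=Q[m2]; print(np.nanmedian(q,0)); 
f=q[~np.isnan(q[:,0])]; print(circ(f[:,:2]),np.percentile(f[:,2],[5,50,95]))
```

```text
top gear 275 ((630.6624755859375, 20.01032066345215), (66.7347640991211, 65.77676391601562), 10.401578903198242)
shelf/plinth 4541 ((678.79296875, -222.8064727783203), (283.7384033203125, 444.5626525878906), 10.825302124023438)
-0.19 0.6 0.813
-0.17 0.607 0.809
-0.15 0.601 0.724
-0.13 0.597 0.722
-0.11 0.595 0.715
-0.09 0.591 0.712
-0.07 0.587 0.708
-0.05 0.584 0.702
-0.03 0.578 0.701
-0.01 0.592 0.699
handle top [ 0.64250931 -0.033389    0.30095079] 40
arm/boss 217 ((632.6367797851562, 2.8603591918945312), (63.80839538574219, 93.72879028320312), 8.138106346130371) 0.26075099499127496
scene gear 288 ((635.8140869140625, 5.481254577636719), (68.31037139892578, 85.92769622802734), 9.944186210632324)
shelf/plinth 4831 ((675.22021484375, -203.828125), (283.9103698730469, 494.5794677734375), 11.670005798339844)
-0.19 0.612 0.818
-0.17 0.606 0.811
-0.15 0.603 0.729
-0.13 0.6 0.726
-0.11 0.594 0.719
-0.09 0.594 0.717
-0.07 0.601 0.711
-0.05 0.601 0.708
-0.03 0.633 0.703
-0.01 0.647 0.699
handle top [ 0.64682653 -0.03666477  0.29779868] 48
arm/boss 222 ((636.2970581054688, -7.436027526855469), (34.33729934692383, 78.1748046875), 6.024792194366455) 0.26157941230124204
[(48, [215.1, 257.5], [207, 254, 18, 7])]
[0.65534869 0.02670514 0.05744327]
(array([0.63620713, 0.01716288]), np.float64(0.023548424561384812)) [0.04971304 0.05744327 0.06368457]
```

Run:
```python
from h import *
c=dict(np.load("pics/top0.npz")); s=dict(np.load("pics/scene0.npz"))
for n,k in (("top",c),("scene",s)):
    Q=cloud(k); m=(abs(Q[...,0]-.47)<.08)&(abs(Q[...,1]-.28)<.06)&(Q[...,2]>.066)&(Q[...,2]<.09)
    q=Q[m]; print(n,m.sum(),q.mean(0),cv2.minAreaRect((q[:,:2]*1000).astype(np.float32)))
    pu=(abs(Q[...,0]-.57)<.16)&(abs(Q[...,1]-.27)<.09)&(abs(Q[...,2]-.024)<.005)
    q=Q[pu]; print(cv2.minAreaRect((q[:,:2]*1000).astype(np.float32)),len(q))
for nm,px in (("wax",(217,118)),("goat1",(249,120)),("goat2",(279,111)),("teal",(281,235)),("jar",(133,170)),("blue",(357,276)),("knifeblade",(120,258)),("yellow",(180,240))):
    print(nm,depth(c,*px).round(3))
```

```text
top 68 [0.46193064 0.29455521 0.07608816] ((462.4407653808594, 295.2825012207031), (24.09012794494629, 30.50283432006836), 74.54839324951172)
((584.2064819335938, 264.2503662109375), (98.59815216064453, 301.0645446777344), 63.65192794799805) 788
scene 76 [0.46475728 0.29285063 0.07229944] ((463.4973449707031, 292.1695556640625), (24.549089431762695, 31.678442001342773), 72.64231872558594)
((580.4180908203125, 252.8011474609375), (98.17333984375, 284.2874755859375), 84.31134033203125) 1078
wax [0.753 0.169 0.047]
goat1 [0.75  0.057 0.034]
goat2 [ 0.785 -0.049  0.033]
teal [ 0.347 -0.051  0.029]
jar [0.558 0.446 0.088]
blue [ 0.208 -0.301  0.048]
knifeblade [0.269 0.499 0.   ]
yellow [0.329 0.29  0.033]
```

Handle top is at (0.463, 0.293), 24 x 30 mm, and 150.3 mm from the patch at (0.607, 0.2505), which agrees with the given sizes. The stand axis is near (0.632, 0.020), yaw about 11°, and q about 3.9.

```bash
cat > go.py <<'E'
import sys
from h import *
from scipy.spatial.transform import Rotation as R
s=telemetry.read_state(); M=R.from_rotvec(s["tcp_rot"]).as_matrix(); p=s["eef_pos"]
print("t",round(s["time"],2),"p",p.round(4),"yaw_y",np.degrees(np.arctan2(M[1,1],M[0,1])).round(2),"tilt",np.degrees(np.arccos(-M[2,2])).round(2),"F",s["contact_force"].round(2),"open",round(s["opening"],4))
print("x",M[:,0].round(3),"y",M[:,1].round(3))
if len(sys.argv)>3:
    print("units to go",(M.T@(np.array([float(a) for a in sys.argv[1:4]])-p)/.025).round(2))
E
python3 -m handwheel '[{"tx":-1,"ty":-0.5},{"tx":-1,"ty":-0.5},{"tx":-1,"ty":-0.5},{"tx":-1,"ty":-0.5},{"tx":-1,"ty":-0.5},{"tx":-1,"ty":-0.5},{"tx":-1,"ty":-0.5,"wz":-0.75}]'; python3 go.py .463 .293 .16
```

```text
t 0.1 p [0.2134 0.5605 0.2412] yaw_y 69.16 tilt 0.1 F [-0.42  0.56 -0.98] open 0.0856
x [-0.935  0.356  0.   ] y [ 0.356  0.935 -0.002]
units to go [-13.14  -6.44   3.26]schema error: expected keys tx, ty, tz, wx, wy, wz, gripper
```

```bash
python3 -m handwheel '[{"tx":-1,"ty":-0.5,"tz":0,"wx":0,"wy":0,"wz":0,"gripper":1},{"tx":-1,"ty":-0.5,"tz":0,"wx":0,"wy":0,"wz":0,"gripper":1},{"tx":-1,"ty":-0.5,"tz":0,"wx":0,"wy":0,"wz":0,"gripper":1},{"tx":-1,"ty":-0.5,"tz":0,"wx":0,"wy":0,"wz":0,"gripper":1},{"tx":-1,"ty":-0.5,"tz":0,"wx":0,"wy":0,"wz":0,"gripper":1},{"tx":-1,"ty":-0.5,"tz":0,"wx":0,"wy":0,"wz":0,"gripper":1},{"tx":-1,"ty":-0.5,"tz":0,"wx":0,"wy":0,"wz":-0.7,"gripper":1}]'; python3 go.py .463 .293 .16
```

```text
time: 0.68
eef_pos: [0.3458, 0.414, 0.2353]
tcp_rot: [-0.437, -3.105, 0.014]
contact_force: [0.1, -0.2, -0.6]
opening: 0.0853
t 0.68 p [0.3458 0.414  0.2353] yaw_y 73.96 tilt 0.62 F [ 0.14 -0.17 -0.62] open 0.0853
x [-0.961  0.276  0.005] y [ 0.276  0.961 -0.01 ]
units to go [-5.86 -3.33  3.02]
```

```bash
python3 -m handwheel '[{"tx":-0.9,"ty":-0.5,"tz":0.4,"wx":0,"wy":0,"wz":0,"gripper":1},{"tx":-0.9,"ty":-0.5,"tz":0.4,"wx":0,"wy":0,"wz":0,"gripper":1},{"tx":-0.9,"ty":-0.5,"tz":0.4,"wx":0,"wy":0,"wz":0,"gripper":1},{"tx":-0.9,"ty":-0.5,"tz":0.4,"wx":0,"wy":0,"wz":0,"gripper":1},{"tx":-0.9,"ty":-0.5,"tz":0.4,"wx":0,"wy":0,"wz":0,"gripper":1},{"tx":-0.9,"ty":-0.5,"tz":0.4,"wx":0,"wy":0,"wz":0,"gripper":1},{"tx":0,"ty":0,"tz":0,"wx":0,"wy":0,"wz":0,"gripper":1}]'; python3 go.py .463 .293 .14
python3 - <<'E'
from h import *
c=vision.capture("wrist"); np.savez("pics/w1.npz",**c); cv2.imwrite("pics/w1.png",c["img"][:,:,::-1])
E
```

```text
time: 1.27
eef_pos: [0.4611, 0.294, 0.1703]
tcp_rot: [-0.438, -3.103, 0.018]
contact_force: [0.4, -0.2, -0.2]
opening: 0.0857
t 1.27 p [0.4611 0.294  0.1703] yaw_y 73.94 tilt 0.81 F [ 0.36 -0.21 -0.19] open 0.0857
x [-0.961  0.277  0.006] y [ 0.277  0.961 -0.013]
units to go [-0.09 -0.    1.21]
```

View pics/w1.png

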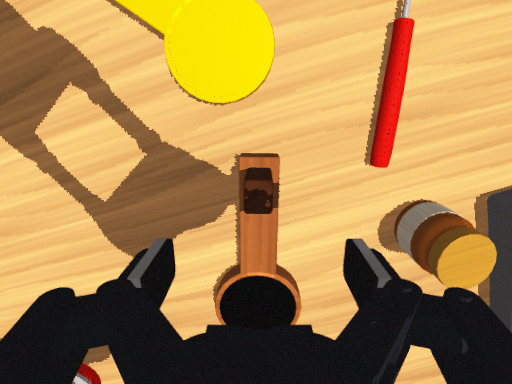

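The wrist picture shows the brown board square to the jaws: handle around (258,190), patch around (258,302), jar at (450,245), knife at (392,90).

Run:
```python
from h import *
c=dict(np.load("pics/w1.npz")); Q=cloud(c)
m=(abs(Q[...,0]-.47)<.05)&(abs(Q[...,1]-.29)<.04)&(abs(Q[...,2]-.076)<.005)
q=Q[m]; print(m.sum(),q.mean(0),cv2.minAreaRect((q[:,:2]*1000).astype(np.float32)))
im=c["img"].astype(int); m=(im.max(2)<45)&(abs(Q[...,2]-.024)<.008); print(blob(m)[:2])
q=Q[m&(abs(Q[...,0]-.61)<.06)]; print(q.mean(0), cv2.minEnclosingCircle((q[:,:2]*1000).astype(np.float32)))
```

```text
1010 [0.46017282 0.29201299 0.07566538] ((460.9964599609375, 291.7378234863281), (24.09886360168457, 29.52992057800293), 73.80290985107422)
[(3234, [257.4, 303.5], [220, 276, 76, 53]), (10, [262.5, 168.0], [258, 168, 10, 1])]
[0.59934332 0.25058122 0.02460134] ((604.502685546875, 248.88645935058594), 43.593421936035156)
```

```bash
python3 -m handwheel '[{"tx":0,"ty":-0.07,"tz":0.9,"wx":-0.12,"wy":-0.06,"wz":0,"gripper":1},{"tx":0,"ty":0,"tz":0.9,"wx":0,"wy":0,"wz":0,"gripper":1},{"tx":0,"ty":0,"tz":0.9,"wx":0,"wy":0,"wz":0,"gripper":1},{"tx":0,"ty":0,"tz":0.9,"wx":0,"wy":0,"wz":0,"gripper":1},{"tx":0,"ty":0,"tz":0.8,"wx":0,"wy":0,"wz":0,"gripper":1},{"tx":0,"ty":0,"tz":0,"wx":0,"wy":0,"wz":0,"gripper":1}]'; python3 go.py .461 .292 .047
```

```text
time: 1.82
eef_pos: [0.4578, 0.2983, 0.061]
tcp_rot: [0.436, 3.109, 0.013]
contact_force: [-0.2, 0.1, -0.6]
opening: 0.0853
t 1.82 p [0.4578 0.2983 0.061 ] yaw_y 74.04 tilt 0.47 F [-0.22  0.06 -0.61] open 0.0853
x [-0.961  0.275 -0.001] y [0.275 0.961 0.008]
units to go [-0.19 -0.21  0.56]
```

```bash
python3 -m handwheel '[{"tx":-0.1,"ty":-0.15,"tz":0.3,"wx":0.08,"wy":0,"wz":0,"gripper":1},{"tx":-0.1,"ty":-0.1,"tz":0.3,"wx":0,"wy":0,"wz":0,"gripper":1},{"tx":0,"ty":0,"tz":0,"wx":0,"wy":0,"wz":0,"gripper":1}]'; python3 go.py .461 .292 .047
```

```text
time: 2.07
eef_pos: [0.4604, 0.2925, 0.0471]
tcp_rot: [0.432, 3.11, 0.0]
contact_force: [-0.0, -0.3, 0.6]
opening: 0.0856
t 2.07 p [0.4604 0.2925 0.0471] yaw_y 74.2 tilt 0.09 F [-0.02 -0.33  0.55] open 0.0856
x [-0.962  0.272 -0.002] y [0.272 0.962 0.   ]
units to go [-0.03 -0.01  0.  ]
```

```bash
python3 -m handwheel '[{"tx":0,"ty":0,"tz":0,"wx":0,"wy":0,"wz":0,"gripper":0},{"tx":0,"ty":0,"tz":0,"wx":0,"wy":0,"wz":0,"gripper":0},{"tx":0,"ty":0,"tz":0,"wx":0,"wy":0,"wz":0,"gripper":0},{"tx":0,"ty":0,"tz":0,"wx":0,"wy":0,"wz":0,"gripper":0},{"tx":0,"ty":0,"tz":0,"wx":0,"wy":0,"wz":0,"gripper":0},{"tx":0,"ty":0,"tz":0,"wx":0,"wy":0,"wz":0,"gripper":0}]' 40; python3 go.py .4885 .063 .047
python3 - <<'E'
from h import *
c=vision.capture("wrist"); np.savez("pics/w2.npz",**c); cv2.imwrite("pics/w2.png",c["img"][:,:,::-1])
E
```

```text
time: 2.57
eef_pos: [0.4628, 0.2937, 0.0522]
tcp_rot: [0.432, 3.104, 0.007]
contact_force: [0.1, 0.2, -1.9]
opening: 0.0238
t 2.57 p [0.4628 0.2937 0.0522] yaw_y 74.17 tilt 0.5 F [ 0.06  0.19 -1.94] open 0.0238
x [-0.962  0.273 -0.007] y [0.273 0.962 0.006]
units to go [-3.51 -8.6   0.18]
```

View pics/w2.png

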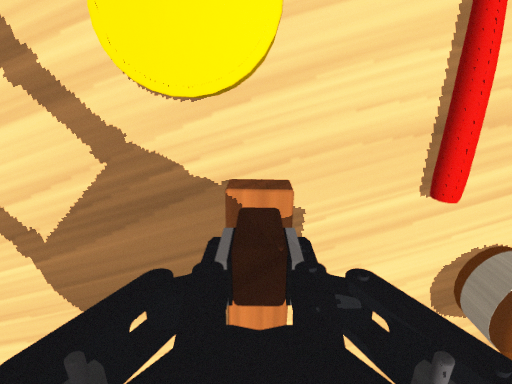

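Handle is gripped (opening 23.8 mm). Now the slide.

```bash
python3 -m handwheel '[{"tx":0,"ty":0,"tz":0.1,"wx":0,"wy":0,"wz":0,"gripper":0},{"tx":-0.29,"ty":-0.7,"tz":0.05,"wx":0,"wy":0,"wz":0,"gripper":0},{"tx":-0.29,"ty":-0.7,"tz":0,"wx":0,"wy":0,"wz":0,"gripper":0},{"tx":-0.29,"ty":-0.7,"tz":0,"wx":0,"wy":0,"wz":0,"gripper":0},{"tx":-0.29,"ty":-0.7,"tz":0,"wx":0,"wy":0,"wz":0,"gripper":0},{"tx":-0.29,"ty":-0.7,"tz":0,"wx":0,"wy":0,"wz":0,"gripper":0}]' 40; python3 go.py .4885 .063 .047
```

```text
time: 3.12
eef_pos: [0.4738, 0.2032, 0.0521]
tcp_rot: [0.417, 3.104, 0.021]
contact_force: [-0.7, 2.2, 0.7]
opening: 0.0238
t 3.12 p [0.4738 0.2032 0.0521] yaw_y 74.71 tilt 0.94 F [-0.69  2.25  0.67] open 0.0238
x [-0.965  0.264 -0.007] y [0.264 0.965 0.015]
units to go [-2.05 -5.26  0.14]
```

```bash
python3 -m handwheel '[{"tx":-0.29,"ty":-0.7,"tz":0.05,"wx":0.1,"wy":0,"wz":0,"gripper":0},{"tx":-0.29,"ty":-0.7,"tz":0.05,"wx":0.05,"wy":0.03,"wz":0,"gripper":0},{"tx":-0.29,"ty":-0.7,"tz":0.03,"wx":0.05,"wy":0.03,"wz":0,"gripper":0},{"tx":-0.29,"ty":-0.7,"tz":0,"wx":0,"wy":0,"wz":0,"gripper":0},{"tx":-0.29,"ty":-0.7,"tz":0,"wx":0,"wy":0,"wz":0,"gripper":0}]'; python3 go.py .4885 .063 .047
```

```text
time: 3.53
eef_pos: [0.4877, 0.1102, 0.0523]
tcp_rot: [0.409, 3.109, 0.007]
contact_force: [0.3, 0.7, -1.4]
opening: 0.0236
t 3.53 p [0.4877 0.1102 0.0523] yaw_y 75.03 tilt 0.42 F [ 0.29  0.67 -1.35] open 0.0236
x [-0.966  0.258 -0.005] y [0.258 0.966 0.005]
units to go [-0.52 -1.82  0.2 ]
```

```bash
python3 -m handwheel '[{"tx":-0.15,"ty":-0.6,"tz":0,"wx":0.05,"wy":0,"wz":0,"gripper":0},{"tx":-0.15,"ty":-0.6,"tz":0,"wx":0,"wy":0,"wz":0,"gripper":0},{"tx":0,"ty":0,"tz":0,"wx":0,"wy":0,"wz":0,"gripper":0}]'; python3 go.py .4885 .063 .047
python3 - <<'E'
from h import *
for n in ("scene","top"):
    c=vision.capture(n); np.savez(f"pics/{n}1.npz",**c)
    x0,y0,x1,y1=(150,170,310,290) if n=="scene" else (200,80,360,200)
    cv2.imwrite(f"pics/{n}1.png",cv2.resize(c["img"][y0:y1,x0:x1,::-1],None,fx=5,fy=5,interpolation=cv2.INTER_CUBIC))
E
```

```text
time: 3.78
eef_pos: [0.4874, 0.0757, 0.0519]
tcp_rot: [0.411, 3.109, -0.001]
contact_force: [0.3, -1.4, 1.0]
opening: 0.0232
t 3.78 p [0.4874 0.0757 0.0519] yaw_y 74.93 tilt 0.31 F [ 0.35 -1.41  0.99] open 0.0232
x [-0.966  0.26  -0.005] y [ 0.26   0.966 -0.   ]
units to go [-0.17 -0.48  0.2 ]
```

View pics/scene1.png

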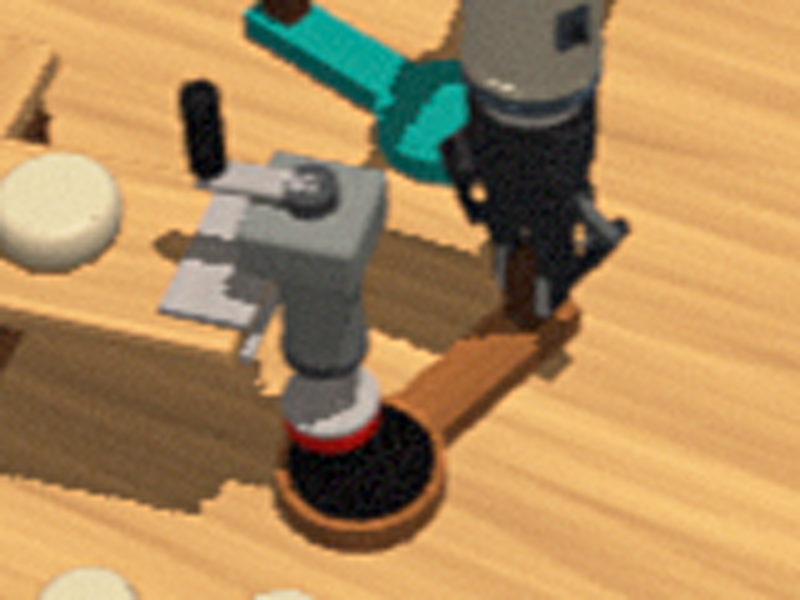

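View pics/top1.png

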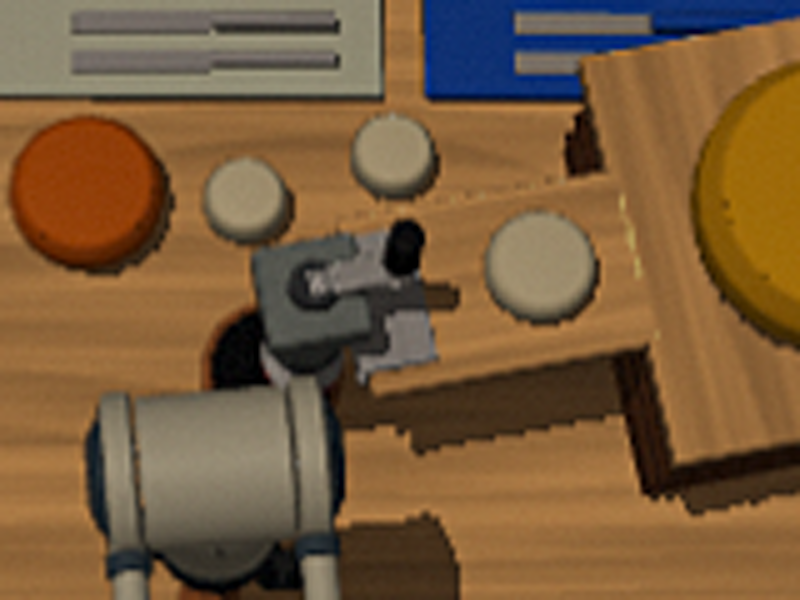

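Scene shows the paddle already mostly under the red foot, with the patch still off towards +y. I'll fit the patch circle and leg axis in the same view.

```bash
cat > fit.py <<'E'
import sys
from h import *
from scipy.optimize import least_squares
def run(c):
    Q=cloud(c); im=c["img"].astype(int)
    near=(abs(Q[...,0]-.63)<.09)&(abs(Q[...,1]-.03)<.09)
    cc=c["pose"][:3,3]
    def cyl(lo,hi,r):
        m=near&(Q[...,2]>lo)&(Q[...,2]<hi)&(abs(Q[...,0]-.632)<.045)&(abs(Q[...,1]-.02)<.045)&((im.max(2)-im.min(2))<45)
        q=Q[m][:,:2]
        f=least_squares(lambda p:np.hypot(*(q-p).T)-r,[.632,.02],loss="soft_l1",f_scale=.002)
        return f.x.round(4),len(q),np.abs(f.fun).mean().round(4)
    print("leg tube",cyl(.12,.145,.023),cyl(.118,.135,.023))
    mr=near&(im[...,0]>90)&(im[...,1]<60)&(im[...,2]<60)&(Q[...,2]>.03)
    q=Q[mr][:,:2]
    if len(q)>10:
        f=least_squares(lambda p:np.hypot(*(q-p).T)-.028,[.632,.02],loss="soft_l1",f_scale=.002); print("red foot",f.x.round(4),len(q),"z",np.percentile(Q[mr][:,2],[2,50,98]).round(4))
    mb=near&(im.max(2)<60)&(abs(Q[...,2]-.024)<.008)
    lab=blob(mb)[0]; print("patch blob",lab)
    # rim: board-coloured + patch top pts; fit outer patch boundary on plane via contour
    n,l,s,ce=cv2.connectedComponentsWithStats(mb.astype(np.uint8)); i=1+np.argmax(s[1:,4])
    cn=max(cv2.findContours((l==i).astype(np.uint8),cv2.RETR_EXTERNAL,cv2.CHAIN_APPROX_NONE)[0],key=len)[:,0]
    P=np.array([plane(c,u,v,.024)[:2] for u,v in cn])
    f=least_squares(lambda p:np.hypot(*(P-p).T)-.044,P.mean(0),loss="cauchy",f_scale=.001)
    r=np.hypot(*(P-f.x).T); print("patch",f.x.round(4),"inliers",(abs(r-.044)<.003).sum(),len(P))
    return f.x
if __name__=="__main__":
    for a in sys.argv[1:]: run(dict(np.load(a)))
E
python3 fit.py pics/scene1.npz
python3 - <<'E'
from h import *
c=dict(np.load("pics/top1.npz"));Q=cloud(c)
for z,t in ((.233,.005),):
    m=(abs(Q[...,0]-.63)<.06)&(abs(Q[...,1]-.02)<.05)&(abs(Q[...,2]-z)<t); print(cv2.minAreaRect((Q[m][:,:2]*1000).astype(np.float32)),m.sum())
E
```

```text
leg tube (array([0.6321, 0.0145]), 110, np.float64(0.0019)) (array([0.6321, 0.0148]), 76, np.float64(0.0014))
red foot [0.6314 0.0145] 44 z [0.0503 0.0581 0.0668]
patch blob (402, [222.8, 263.8], [207, 251, 30, 23])
patch [0.6309 0.0346] inliers 35 77
((631.5628662109375, 15.302650451660156), (67.90473937988281, 76.00582885742188), 11.152281761169434) 288
```

```bash
python3 -m handwheel '[{"tx":-0.1,"ty":-0.4,"tz":0,"wx":0,"wy":0,"wz":0,"gripper":0},{"tx":-0.1,"ty":-0.35,"tz":0,"wx":0,"wy":0,"wz":0,"gripper":0},{"tx":0,"ty":0,"tz":0,"wx":0,"wy":0,"wz":0,"gripper":0}]'; python3 go.py .4885 .059 .047
python3 - <<'E'
from h import *
import fit
c=vision.capture("scene"); np.savez(f"pics/scene2.npz",**c); fit.run(c)
x0,y0,x1,y1=(150,170,310,290)
cv2.imwrite(f"pics/scene2.png",cv2.resize(c["img"][y0:y1,x0:x1,::-1],None,fx=5,fy=5,interpolation=cv2.INTER_CUBIC))
E
```

```text
time: 4.13
eef_pos: [0.4874, 0.0594, 0.0519]
tcp_rot: [0.404, 3.11, 0.003]
contact_force: [-1.2, -2.5, -0.2]
opening: 0.0234
t 4.13 p [0.4874 0.0594 0.0519] yaw_y 75.19 tilt 0.33 F [-1.23 -2.54 -0.21] open 0.0234
x [-0.967  0.256 -0.005] y [0.256 0.967 0.003]
units to go [-0.04 -0.01  0.19]
leg tube (array([0.6318, 0.0147]), 107, np.float64(0.0023)) (array([0.6317, 0.0152]), 75, np.float64(0.0013))
red foot [0.6313 0.015 ] 42 z [0.0531 0.0583 0.0646]
patch blob (334, [217.3, 263.0], [203, 251, 29, 21])
patch [0.6322 0.0167] inliers 34 78
```

View pics/scene2.png

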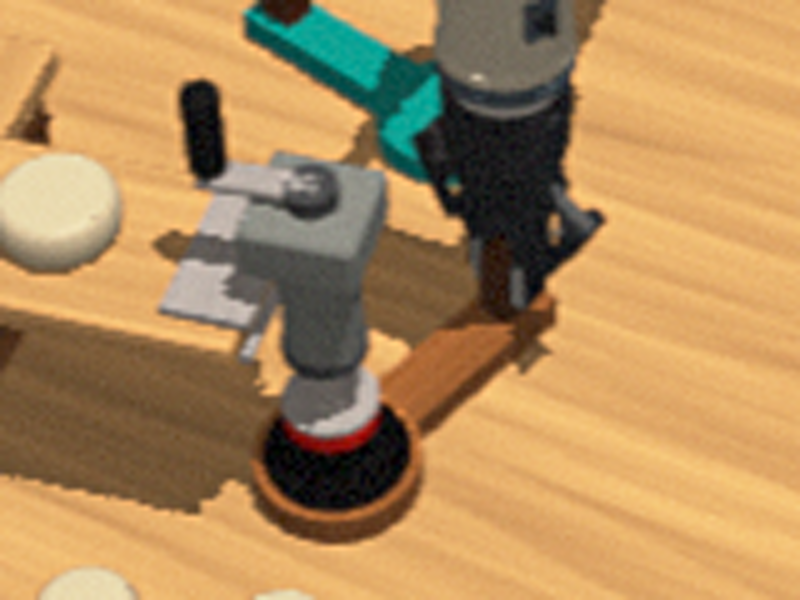

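Foot and patch are concentric to about 2 mm in the scene fit. I'll release and go up.

```bash
python3 -m handwheel '[{"tx":0,"ty":0,"tz":0,"wx":0,"wy":0,"wz":0,"gripper":1},{"tx":0,"ty":0,"tz":0,"wx":0,"wy":0,"wz":0,"gripper":1},{"tx":0,"ty":0,"tz":0,"wx":0,"wy":0,"wz":0,"gripper":1},{"tx":0,"ty":0,"tz":0,"wx":0,"wy":0,"wz":0,"gripper":1},{"tx":0,"ty":0,"tz":0,"wx":0,"wy":0,"wz":0,"gripper":1}]'; python3 go.py .644 -.035 .36
python3 -m handwheel '[{"tx":0,"ty":0,"tz":-0.5,"wx":0,"wy":0,"wz":0,"gripper":1},{"tx":0,"ty":0,"tz":-0.8,"wx":0,"wy":0,"wz":0,"gripper":1},{"tx":0,"ty":0,"tz":-1,"wx":0,"wy":0,"wz":0,"gripper":1},{"tx":0,"ty":0,"tz":-1,"wx":0,"wy":0,"wz":0,"gripper":1},{"tx":0,"ty":0,"tz":-1,"wx":0,"wy":0,"wz":0,"gripper":1},{"tx":0,"ty":0,"tz":-1,"wx":0,"wy":0,"wz":0,"gripper":1},{"tx":0,"ty":0,"tz":-1,"wx":0,"wy":0,"wz":0,"gripper":1},{"tx":0,"ty":0,"tz":-1,"wx":0,"wy":0,"wz":0,"gripper":1},{"tx":0,"ty":0,"tz":-1,"wx":0,"wy":0,"wz":0,"gripper":1},{"tx":0,"ty":0,"tz":-1,"wx":0,"wy":0,"wz":0,"gripper":1},{"tx":0,"ty":0,"tz":-1,"wx":0,"wy":0,"wz":0,"gripper":1},{"tx":0,"ty":0,"tz":-1,"wx":0,"wy":0,"wz":0,"gripper":1}]'; python3 go.py .644 -.035 .36
```

```text
time: 4.6
eef_pos: [0.4874, 0.0607, 0.052]
tcp_rot: [0.404, 3.11, 0.005]
contact_force: [-0.3, 0.2, 0.3]
opening: 0.0821
t 4.6 p [0.4874 0.0607 0.052 ] yaw_y 75.2 tilt 0.34 F [-0.32  0.24  0.25] open 0.0821
x [-0.967  0.256 -0.005] y [0.255 0.967 0.004]
units to go [ -7.09  -2.06 -12.3 ]
time: 5.6
eef_pos: [0.4815, 0.0611, 0.3511]
tcp_rot: [-0.401, -3.114, -0.004]
contact_force: [-0.4, -0.1, -0.5]
opening: 0.0852
t 5.6 p [0.4815 0.0611 0.3511] yaw_y 75.32 tilt 0.17 F [-0.39 -0.14 -0.51] open 0.0852
x [-0.967  0.253  0.002] y [0.253 0.967 0.002]
units to go [-7.26 -2.07 -0.37]
```

```bash
python3 -m handwheel '[{"tx":0,"ty":0,"tz":0,"wx":0,"wy":0,"wz":-0.9,"gripper":1},{"tx":0,"ty":0,"tz":0,"wx":0,"wy":0,"wz":-0.9,"gripper":1},{"tx":0,"ty":0,"tz":0,"wx":0,"wy":0,"wz":-0.8,"gripper":1},{"tx":-0.5,"ty":0,"tz":0,"wx":0,"wy":0,"wz":0,"gripper":1}]'; python3 go.py .644 -.035 .36
python3 - <<'E'
from h import *
import fit
c=vision.capture("scene"); np.savez(f"pics/scene3.npz",**c); fit.run(c)
c=vision.capture("wrist"); np.savez("pics/w3.npz",**c); cv2.imwrite("pics/w3.png",c["img"][:,:,::-1])
E
```

```text
time: 5.93
eef_pos: [0.4927, 0.0619, 0.3669]
tcp_rot: [-0.047, 3.122, 0.006]
contact_force: [-0.2, 0.1, -0.6]
opening: 0.0852
t 5.93 p [0.4927 0.0619 0.3669] yaw_y 91.72 tilt 1.1 F [-0.17  0.1  -0.62] open 0.0852
x [-0.999 -0.03  -0.019] y [-0.03   1.     0.003]
units to go [-5.93 -4.06  0.38]
leg tube (array([0.6321, 0.0145]), 108, np.float64(0.0019)) (array([0.6318, 0.0153]), 70, np.float64(0.0012))
red foot [0.6316 0.015 ] 43 z [0.0526 0.0591 0.066 ]
patch blob (338, [217.3, 263.1], [203, 252, 29, 20])
patch [0.6323 0.0167] inliers 33 75
```

View pics/w3.png

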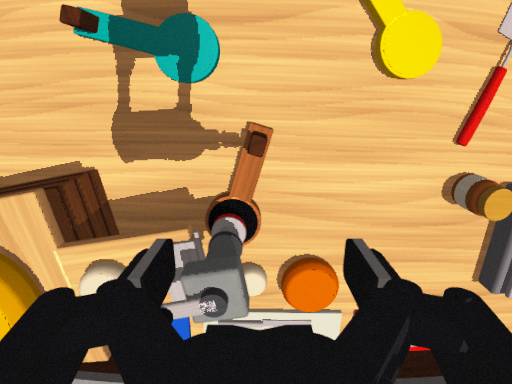

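The wrist picture shows the red foot over the black patch at (232,218) and the gear head at (218,290) with its boss at (210,305). The board stayed put after release.

Run:
```python
from h import *
c=dict(np.load("pics/w3.npz"));Q=cloud(c)
m=(abs(Q[...,0]-.63)<.06)&(abs(Q[...,1]-.02)<.06)&(abs(Q[...,2]-.233)<.004); print("gear",cv2.minAreaRect((Q[m][:,:2]*1000).astype(np.float32)),m.sum())
m=(abs(Q[...,0]-.63)<.03)&(abs(Q[...,1]-.018)<.03)&(Q[...,2]>.248)&(Q[...,2]<.27); print("boss",Q[m].mean(0),Q[m].max(0),Q[m].min(0))
m=(abs(Q[...,0]-.64)<.05)&(abs(Q[...,1]+.03)<.04)&(abs(Q[...,2]-.300)<.004); print("handle",Q[m].mean(0),m.sum())
m=(abs(Q[...,0]-.63)<.06)&(abs(Q[...,1]-.02)<.06)&(abs(Q[...,2]-.024)<.006)&(c["img"].max(2)<60)
print("patch",m.sum(),cv2.minEnclosingCircle((Q[m][:,:2]*1000).astype(np.float32)))
```

```text
gear ((629.0614013671875, 17.06414031982422), (66.61215209960938, 64.74239349365234), 11.002604484558105) 2009<stdin>:4: RuntimeWarning: Mean of empty slice.
  ret = um.true_divide(
Traceback (most recent call last):
ValueError: zero-size array to reduction operation maximum which has no identity
```

```bash
python3 -m handwheel '[{"tx":-1,"ty":-0.65,"tz":0,"wx":0,"wy":-0.1,"wz":0.1,"gripper":1},{"tx":-1,"ty":-0.65,"tz":0,"wx":0,"wy":-0.05,"wz":0.1,"gripper":1},{"tx":-1,"ty":-0.65,"tz":0,"wx":0,"wy":-0.05,"wz":0.1,"gripper":1},{"tx":-1,"ty":-0.7,"tz":0,"wx":0,"wy":0,"wz":0,"gripper":1},{"tx":-1,"ty":-0.7,"tz":0,"wx":0,"wy":0,"wz":0,"gripper":1},{"tx":-0.8,"ty":-0.5,"tz":0,"wx":0,"wy":0,"wz":0,"gripper":1},{"tx":0,"ty":0,"tz":0,"wx":0,"wy":0,"wz":0,"gripper":1}]'; python3 go.py .644 -.035 .274
```

```text
time: 6.62
eef_pos: [0.6412, -0.0362, 0.372]
tcp_rot: [0.014, 3.104, 0.009]
contact_force: [0.4, 0.5, -1.8]
opening: 0.085
t 6.62 p [ 0.6412 -0.0362  0.372 ] yaw_y 89.49 tilt 2.17 F [ 0.41  0.48 -1.82] open 0.085
x [-0.999  0.009 -0.037] y [0.009 1.    0.006]
units to go [0.03 0.03 3.92]
```

```bash
python3 -m handwheel '[{"tx":0,"ty":0,"tz":0.5,"wx":0.05,"wy":0.35,"wz":0,"gripper":1},{"tx":0,"ty":0,"tz":0.4,"wx":0,"wy":0,"wz":0,"gripper":1},{"tx":0,"ty":0,"tz":0,"wx":0,"wy":0,"wz":0,"gripper":1}]'; python3 go.py .644 -.035 .274
python3 - <<'E'
from h import *
c=vision.capture("wrist"); np.savez("pics/w4.npz",**c); cv2.imwrite("pics/w4.png",c["img"][:,:,::-1])
Q=cloud(c)
for z in (.301,.233,.245):
    m=(abs(Q[...,0]-.635)<.07)&(abs(Q[...,1]+.0)<.08)&(abs(Q[...,2]-z)<.004); print(z,m.sum(),blob(m)[:3]); 
    if m.sum(): print(Q[m].mean(0),cv2.minAreaRect((Q[m][:,:2]*1000).astype(np.float32)))
E
```

```text
time: 6.87
eef_pos: [0.641, -0.0369, 0.3489]
tcp_rot: [-0.02, -3.138, -0.001]
contact_force: [-1.2, -0.5, -0.2]
opening: 0.0855
t 6.87 p [ 0.641  -0.0369  0.3489] yaw_y 89.26 tilt 0.2 F [-1.23 -0.49 -0.2 ] open 0.0855
x [-1.     0.013  0.003] y [0.013 1.    0.001]
units to go [-0.13  0.07  3.  ]
0.301 780 [(780, [259.1, 218.8], [244, 204, 32, 31])]
[ 0.64232397 -0.03647073  0.3008391 ] ((642.86962890625, -36.405662536621094), (21.141117095947266, 20.648582458496094), 29.35222625732422)
0.233 3556 [(3556, [320.7, 170.1], [277, 133, 81, 82])]
[0.62551282 0.01795512 0.23273716] ((629.61767578125, 16.6092529296875), (65.35980987548828, 65.41291809082031), 11.235298156738281)
0.245 1893 [(1893, [305.6, 182.0], [251, 161, 90, 41])]
[0.63243728 0.00286268 0.24491263] ((636.9052124023438, -3.774951934814453), (30.100936889648438, 73.90448760986328), 18.933015823364258)
```

View pics/w4.png

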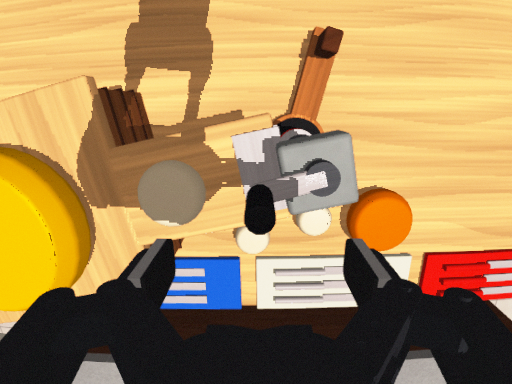

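Handle top is at (0.6424, -0.0364), 54.6 mm from the axis (0.6297, 0.0167), as it should be. q ≈ 3.88. Descending to pinch.

```bash
python3 -m handwheel '[{"tx":-0.06,"ty":0,"tz":0.8,"wx":0,"wy":0,"wz":0,"gripper":1},{"tx":0,"ty":0,"tz":0.8,"wx":0,"wy":0,"wz":0,"gripper":1},{"tx":0,"ty":0,"tz":0.7,"wx":0,"wy":0,"wz":0,"gripper":1},{"tx":0,"ty":0,"tz":0.4,"wx":0,"wy":0,"wz":0,"gripper":1},{"tx":0,"ty":0,"tz":0,"wx":0,"wy":0,"wz":0,"gripper":1}]'; python3 go.py .6424 -.0364 .274
```

```text
time: 7.33
eef_pos: [0.6395, -0.0341, 0.2876]
tcp_rot: [0.019, 3.136, 0.001]
contact_force: [-0.3, 0.3, -1.2]
opening: 0.0852
t 7.33 p [ 0.6395 -0.0341  0.2876] yaw_y 89.32 tilt 0.33 F [-0.26  0.32 -1.2 ] open 0.0852
x [-1.     0.012 -0.006] y [0.012 1.    0.001]
units to go [-0.11 -0.09  0.55]
```

```bash
python3 -m handwheel '[{"tx":-0.11,"ty":-0.1,"tz":0.3,"wx":0,"wy":0.05,"wz":0,"gripper":1},{"tx":-0.05,"ty":0,"tz":0.25,"wx":0,"wy":0,"wz":0,"gripper":1},{"tx":0,"ty":0,"tz":0,"wx":0,"wy":0,"wz":0,"gripper":0},{"tx":0,"ty":0,"tz":0,"wx":0,"wy":0,"wz":0,"gripper":0},{"tx":0,"ty":0,"tz":0,"wx":0,"wy":0,"wz":0,"gripper":0},{"tx":0,"ty":0,"tz":0,"wx":0,"wy":0,"wz":0,"gripper":0},{"tx":0,"ty":0,"tz":0,"wx":0,"wy":0,"wz":0,"gripper":0},{"tx":0,"ty":0,"tz":0,"wx":0,"wy":0,"wz":0,"gripper":0}]' 60; python3 go.py .6424 -.0364 .274
```

```text
time: 8.0
eef_pos: [0.6436, -0.0363, 0.2803]
tcp_rot: [0.018, 3.133, -0.0]
contact_force: [0.3, -1.2, -3.1]
opening: 0.0207
t 8.0 p [ 0.6436 -0.0363  0.2803] yaw_y 89.33 tilt 0.49 F [ 0.32 -1.19 -3.12] open 0.0207
x [-1.     0.012 -0.009] y [ 0.012  1.    -0.   ]
units to go [ 0.05 -0.    0.25]
```

```bash
cat > cr.py <<'E'
import sys
from h import *
from scipy.spatial.transform import Rotation as R
C=np.array([.6302,.0167]); YAW=np.radians(11.1); r=.055
s=telemetry.read_state(); M=R.from_rotvec(s["tcp_rot"]).as_matrix(); p=s["eef_pos"]
d=p[:2]-C; th=np.arctan2(d[1],d[0]); tan=np.array([np.sin(th),-np.cos(th)])
q=(2.35+YAW-th)%(2*np.pi); q=[q+2*np.pi*k for k in range(3)]; qref=float(sys.argv[1]); q=min(q,key=lambda a:abs(a-qref))
F=s["contact_force"]
print(f"t {s['time']:.2f} q {q:.3f} r {np.hypot(*d)*1e3:.1f} z {p[2]:.4f} tilt {np.degrees(np.arccos(-M[2,2])):.2f} xz {M[2,0]:.3f} yz {M[2,1]:.3f} F {F.round(1)} Ft {-(F[:2]@tan):.2f} Fr {F[:2]@d/np.hypot(*d):.2f} open {s['opening']:.4f}")
step=float(sys.argv[2]); n=int(sys.argv[3]); cur=p[:2]
for i in range(n):
    a=th-step*(i+1); nx=C+r*np.array([np.cos(a),np.sin(a)]); v=M.T@np.r_[nx-cur,0]/.025; print((v[:2]).round(2).tolist(),end=" "); cur=nx
print()
E
python3 cr.py 3.9 .3 6
```

```text
t 8.00 q 3.866 r 54.7 z 0.2803 tilt 0.49 xz -0.009 yz -0.000 F [ 0.3 -1.2 -3.1] Ft 0.02 Fr 1.24 open 0.0207
[0.65, -0.08] [0.65, 0.12] [0.58, 0.31] [0.46, 0.47] [0.3, 0.58] [0.12, 0.65]
```

```bash
python3 -m handwheel '[{"tx":0.65,"ty":-0.08,"tz":0.1,"wx":0,"wy":0.05,"wz":0,"gripper":0},{"tx":0.65,"ty":0.12,"tz":0.1,"wx":0,"wy":0.05,"wz":0,"gripper":0},{"tx":0.58,"ty":0.31,"tz":0,"wx":0,"wy":0,"wz":0,"gripper":0},{"tx":0.46,"ty":0.47,"tz":0,"wx":0,"wy":0,"wz":0,"gripper":0}]' 60; python3 cr.py 5 .3 6
```

```text
time: 8.33
eef_pos: [0.5917, -0.0218, 0.2803]
tcp_rot: [0.031, 3.118, -0.018]
contact_force: [2.8, -9.7, -2.2]
opening: 0.0206
t 8.33 q 4.900 r 54.5 z 0.2803 tilt 1.49 xz -0.023 yz -0.011 F [ 2.8 -9.7 -2.2] Ft 8.84 Fr 4.86 open 0.0206
[0.42, 0.51] [0.23, 0.62] [0.04, 0.66] [-0.16, 0.64] [-0.34, 0.56] [-0.49, 0.44]
```

```bash
python3 -m handwheel '[{"tx":0.42,"ty":0.51,"tz":0.1,"wx":-0.1,"wy":0.15,"wz":0,"gripper":0},{"tx":0.23,"ty":0.62,"tz":0.1,"wx":0,"wy":0.1,"wz":0,"gripper":0},{"tx":0.04,"ty":0.66,"tz":0,"wx":0,"wy":0,"wz":0,"gripper":0},{"tx":-0.16,"ty":0.64,"tz":0,"wx":0,"wy":0,"wz":0,"gripper":0},{"tx":-0.34,"ty":0.56,"tz":0,"wx":0,"wy":0,"wz":0,"gripper":0}]' 60; python3 cr.py 6 .3 6
```

```text
time: 8.75
eef_pos: [0.5832, 0.0447, 0.2802]
tcp_rot: [-0.057, -3.138, 0.026]
contact_force: [-13.9, -2.4, 1.9]
opening: 0.0207
t 8.75 q 6.222 r 54.7 z 0.2802 tilt 0.98 xz 0.003 yz -0.017 F [-13.9  -2.4   1.9] Ft 9.15 Fr 10.72 open 0.0207
[-0.39, 0.53] [-0.54, 0.38] [-0.62, 0.21] [-0.66, 0.01] [-0.63, -0.18] [-0.55, -0.36]
```

```bash
python3 -m handwheel '[{"tx":-0.38,"ty":0.55,"tz":0.05,"wx":-0.15,"wy":0,"wz":0,"gripper":0},{"tx":-0.54,"ty":0.4,"tz":0,"wx":0,"wy":0,"wz":0,"gripper":0},{"tx":-0.62,"ty":0.22,"tz":0,"wx":0,"wy":0,"wz":0,"gripper":0},{"tx":-0.66,"ty":0.03,"tz":0,"wx":0,"wy":0,"wz":0,"gripper":0},{"tx":-0.63,"ty":-0.16,"tz":0,"wx":0,"wy":0,"wz":0,"gripper":0}]' 60; python3 cr.py 7.6 .3 6
```

```text
time: 9.17
eef_pos: [0.6492, 0.069, 0.28]
tcp_rot: [-0.058, -3.123, 0.01]
contact_force: [-8.0, 0.6, 0.1]
opening: 0.0206
t 9.17 q 7.604 r 55.7 z 0.2800 tilt 1.12 xz 0.018 yz -0.007 F [-8.   0.6  0.1] Ft 7.69 Fr -2.18 open 0.0206
[-0.58, -0.32] [-0.48, -0.45] [-0.32, -0.57] [-0.14, -0.64] [0.06, -0.65] [0.25, -0.61]
```

```bash
python3 -m handwheel '[{"tx":-0.58,"ty":-0.32,"tz":0,"wx":-0.05,"wy":-0.15,"wz":0,"gripper":0},{"tx":-0.48,"ty":-0.45,"tz":0,"wx":0,"wy":0,"wz":0,"gripper":0},{"tx":-0.32,"ty":-0.57,"tz":0,"wx":0,"wy":0,"wz":0,"gripper":0}]' 60; python3 cr.py 8.4 .12 10
```

```text
time: 9.42
eef_pos: [0.6808, 0.0395, 0.2801]
tcp_rot: [-0.044, -3.129, -0.008]
contact_force: [-5.1, 6.6, -1.3]
opening: 0.0204
t 9.42 q 8.403 r 55.5 z 0.2801 tilt 0.76 xz 0.012 yz 0.005 F [-5.1  6.6 -1.3] Ft 8.07 Fr -1.96 open 0.0204
[-0.08, -0.25] [-0.07, -0.25] [-0.04, -0.26] [-0.01, -0.26] [0.02, -0.26] [0.05, -0.26] [0.08, -0.25] [0.11, -0.24] [0.14, -0.22] [0.17, -0.2]
```

```bash
python3 -m handwheel '[{"tx":-0.08,"ty":-0.25,"tz":0,"wx":0.03,"wy":-0.1,"wz":0,"gripper":0},{"tx":-0.07,"ty":-0.25,"tz":0,"wx":0,"wy":0,"wz":0,"gripper":0},{"tx":-0.04,"ty":-0.26,"tz":0,"wx":0,"wy":0,"wz":0,"gripper":0}]' 60; python3 cr.py 8.7 .12 6;  python3 -m handwheel '[{"tx":-0.01,"ty":-0.26,"tz":0,"wx":0,"wy":0,"wz":0,"gripper":0},{"tx":0.02,"ty":-0.26,"tz":0,"wx":0,"wy":0,"wz":0,"gripper":0}]' 60; python3 cr.py 9 .12 6
```

```text
time: 9.67
eef_pos: [0.685, 0.0238, 0.2802]
tcp_rot: [-0.035, -3.137, -0.015]
contact_force: [-1.0, 7.8, 0.4]
opening: 0.0205
t 9.67 q 8.698 r 55.3 z 0.2802 tilt 0.61 xz 0.004 yz 0.010 F [-1.   7.8  0.4] Ft 7.91 Fr 0.04 open 0.0205
[-0.01, -0.26] [0.01, -0.26] [0.04, -0.26] [0.07, -0.25] [0.1, -0.24] [0.13, -0.23] 
time: 9.83
eef_pos: [0.6852, 0.0149, 0.2802]
tcp_rot: [-0.025, -3.14, -0.025]
contact_force: [2.9, 6.7, -0.5]
opening: 0.0207
t 9.83 q 8.859 r 55.1 z 0.2802 tilt 0.93 xz 0.001 yz 0.016 F [ 2.9  6.7 -0.5] Ft 6.83 Fr 2.68 open 0.0207
[0.02, -0.26] [0.05, -0.26] [0.08, -0.25] [0.11, -0.24] [0.14, -0.22] [0.17, -0.21]
```

```bash
python3 -m handwheel '[{"tx":0.02,"ty":-0.26,"tz":0,"wx":0.15,"wy":0,"wz":0,"gripper":0},{"tx":0.05,"ty":-0.26,"tz":0,"wx":0,"wy":0,"wz":0,"gripper":0}]' 60; python3 cr.py 9 .12 6;  python3 -m handwheel '[{"tx":0.08,"ty":-0.25,"tz":0,"wx":0,"wy":0,"wz":0,"gripper":0},{"tx":0.1,"ty":-0.24,"tz":0,"wx":0,"wy":0,"wz":0,"gripper":0}]' 60; python3 cr.py 9.2 .12 6
```

```text
time: 10.0
eef_pos: [0.6842, 0.0061, 0.2802]
tcp_rot: [0.016, 3.139, 0.01]
contact_force: [3.3, 6.8, -1.0]
opening: 0.0205
t 10.00 q 9.021 r 55.0 z 0.2802 tilt 0.39 xz -0.002 yz 0.006 F [ 3.3  6.8 -1. ] Ft 7.32 Fr 1.95 open 0.0205
[0.06, -0.26] [0.09, -0.25] [0.12, -0.23] [0.15, -0.22] [0.17, -0.2] [0.2, -0.18] 
time: 10.17
eef_pos: [0.6817, -0.0022, 0.2803]
tcp_rot: [0.007, 3.133, 0.018]
contact_force: [6.4, 4.9, -0.9]
opening: 0.0207
t 10.17 q 9.179 r 54.9 z 0.2803 tilt 0.85 xz -0.009 yz 0.012 F [ 6.4  4.9 -0.9] Ft 6.83 Fr 4.32 open 0.0207
[0.1, -0.24] [0.13, -0.23] [0.16, -0.21] [0.18, -0.19] [0.2, -0.17] [0.22, -0.14]
```

```bash
python3 -m handwheel '[{"tx":0.1,"ty":-0.24,"tz":0,"wx":0.1,"wy":0.1,"wz":0,"gripper":0},{"tx":0.13,"ty":-0.23,"tz":0,"wx":0,"wy":0,"wz":0,"gripper":0}]' 60; python3 cr.py 9.3 .12 1;  python3 -m handwheel '[{"tx":0.15,"ty":-0.21,"tz":0,"wx":0,"wy":0,"wz":0,"gripper":0},{"tx":0.17,"ty":-0.2,"tz":0,"wx":0,"wy":0,"wz":0,"gripper":0}]' 60; python3 cr.py 9.5 .12 6
```

```text
time: 10.33
eef_pos: [0.6779, -0.0105, 0.2802]
tcp_rot: [-0.001, 3.136, 0.01]
contact_force: [5.3, 5.8, -1.1]
opening: 0.0203
t 10.33 q 9.345 r 54.9 z 0.2802 tilt 0.46 xz -0.005 yz 0.006 F [ 5.3  5.8 -1.1] Ft 7.71 Fr 1.76 open 0.0203
[0.14, -0.22] 
time: 10.5
eef_pos: [0.6726, -0.018, 0.2802]
tcp_rot: [-0.008, 3.128, 0.015]
contact_force: [7.0, 2.6, -0.6]
opening: 0.0203
t 10.50 q 9.512 r 54.8 z 0.2802 tilt 0.97 xz -0.014 yz 0.010 F [ 7.   2.6 -0.6] Ft 6.46 Fr 3.81 open 0.0203
[0.17, -0.2] [0.2, -0.17] [0.22, -0.14] [0.24, -0.12] [0.25, -0.09] [0.26, -0.06]
```

```bash
python3 -m handwheel '[{"tx":0.17,"ty":-0.2,"tz":0,"wx":0.08,"wy":0.12,"wz":0,"gripper":0},{"tx":0.2,"ty":-0.17,"tz":0,"wx":0,"wy":0,"wz":0,"gripper":0}]' 60; python3 cr.py 9.6 .12 1;  python3 -m handwheel '[{"tx":0.22,"ty":-0.14,"tz":0,"wx":0,"wy":0.05,"wz":0,"gripper":0},{"tx":0.23,"ty":-0.12,"tz":0,"wx":0,"wy":0,"wz":0,"gripper":0}]' 60; python3 cr.py 9.8 .12 6
```

```text
time: 10.67
eef_pos: [0.6658, -0.0249, 0.2803]
tcp_rot: [-0.014, 3.132, 0.007]
contact_force: [8.0, 4.6, -2.6]
opening: 0.0203
t 10.67 q 9.690 r 54.8 z 0.2803 tilt 0.59 xz -0.009 yz 0.004 F [ 8.   4.6 -2.6] Ft 9.11 Fr 1.73 open 0.0203
[0.21, -0.16] 
time: 10.83
eef_pos: [0.6577, -0.0306, 0.2802]
tcp_rot: [-0.017, 3.128, 0.008]
contact_force: [7.6, 2.5, -0.8]
opening: 0.0201
t 10.83 q 9.871 r 54.7 z 0.2802 tilt 0.86 xz -0.014 yz 0.005 F [ 7.6  2.5 -0.8] Ft 7.81 Fr 1.68 open 0.0201
[0.23, -0.13] [0.25, -0.09] [0.26, -0.06] [0.26, -0.03] [0.26, 0.01] [0.26, 0.04]
```

```bash
python3 -m handwheel '[{"tx":0.24,"ty":-0.12,"tz":0,"wx":0.03,"wy":0.1,"wz":0,"gripper":0}]' 60; python3 cr.py 9.9 .12 1;  python3 -m handwheel '[{"tx":0.25,"ty":-0.08,"tz":0,"wx":0,"wy":0.05,"wz":0,"gripper":0}]' 60; python3 cr.py 10 .12 6
python3 - <<'E'
from h import *
import fit
c=vision.capture("scene"); np.savez(f"pics/scene4.npz",**c); fit.run(c)
x0,y0,x1,y1=(170,220,270,290)
cv2.imwrite(f"pics/scene4.png",cv2.resize(c["img"][y0:y1,x0:x1,::-1],None,fx=8,fy=8,interpolation=cv2.INTER_CUBIC))
E
```

```text
time: 10.92
eef_pos: [0.653, -0.0332, 0.2802]
tcp_rot: [-0.019, 3.133, 0.004]
contact_force: [5.5, 3.2, -0.5]
opening: 0.0204
t 10.92 q 9.969 r 54.8 z 0.2802 tilt 0.50 xz -0.008 yz 0.003 F [ 5.5  3.2 -0.5] Ft 6.33 Fr -0.57 open 0.0204
[0.24, -0.1] 
time: 11.0
eef_pos: [0.6482, -0.0349, 0.2803]
tcp_rot: [-0.02, 3.134, 0.004]
contact_force: [8.2, 0.7, -2.2]
opening: 0.0202
t 11.00 q 10.063 r 54.7 z 0.2803 tilt 0.47 xz -0.008 yz 0.003 F [ 8.2  0.7 -2.2] Ft 7.94 Fr 2.07 open 0.0202
[0.25, -0.08] [0.26, -0.04] [0.26, -0.01] [0.26, 0.03] [0.26, 0.06] [0.25, 0.09] 
leg tube (array([0.6321, 0.0146]), 105, np.float64(0.002)) (array([0.6323, 0.0153]), 74, np.float64(0.0017))
red foot [0.6322 0.0159] 15 z [0.0302 0.0327 0.0367]
patch blob (216, [217.3, 263.6], [203, 251, 29, 21])
patch [0.6304 0.0205] inliers 39 95
```

View pics/scene4.png

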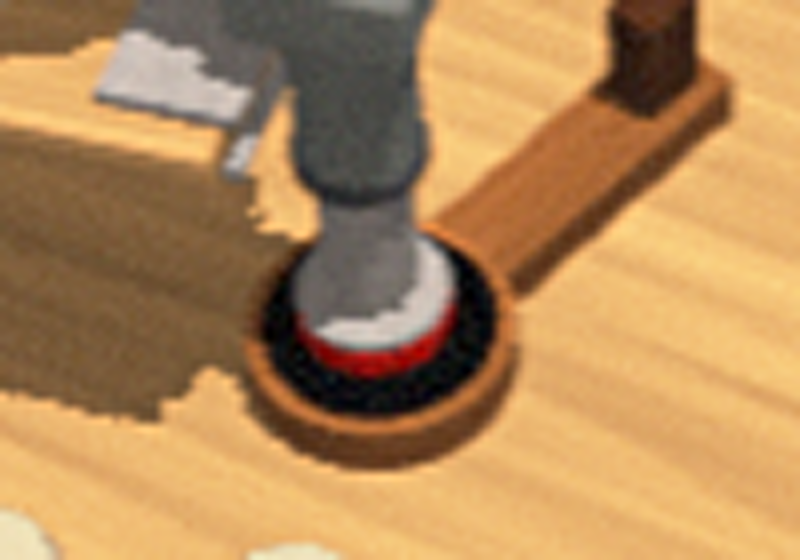

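Scene: foot is centred on the patch at crop (377,330) and close to touching. Effort has averaged 7.4 N, still free-running.

```bash
python3 -m handwheel '[{"tx":0.26,"ty":-0.04,"tz":0,"wx":0.03,"wy":0.08,"wz":0,"gripper":0}]' 60; python3 cr.py 10.1 .12 1;  python3 -m handwheel '[{"tx":0.26,"ty":-0.01,"tz":0,"wx":0,"wy":0.05,"wz":0,"gripper":0}]' 60; python3 cr.py 10.2 .12 1;  python3 -m handwheel '[{"tx":0.26,"ty":0.03,"tz":0,"wx":0,"wy":0.05,"wz":0,"gripper":0}]' 60; python3 cr.py 10.3 .12 6
```

```text
time: 11.13
eef_pos: [0.6424, -0.0365, 0.2803]
tcp_rot: [-0.019, 3.139, -0.002]
contact_force: [7.9, -0.1, -2.8]
opening: 0.0205
t 11.13 q 10.171 r 54.6 z 0.2803 tilt 0.18 xz -0.003 yz -0.001 F [ 7.9 -0.1 -2.8] Ft 7.68 Fr 1.90 open 0.0205
[0.26, -0.06] 
time: 11.22
eef_pos: [0.6374, -0.0373, 0.2803]
tcp_rot: [-0.018, 3.139, -0.004]
contact_force: [9.0, -1.7, -2.2]
opening: 0.0204
t 11.22 q 10.264 r 54.5 z 0.2803 tilt 0.19 xz -0.002 yz -0.002 F [ 9.  -1.7 -2.2] Ft 8.72 Fr 2.86 open 0.0204
[0.26, -0.04] 
time: 11.3
eef_pos: [0.6326, -0.0377, 0.2803]
tcp_rot: [-0.017, 3.139, -0.007]
contact_force: [9.6, -3.2, -1.9]
opening: 0.0205
t 11.30 q 10.354 r 54.4 z 0.2803 tilt 0.29 xz -0.002 yz -0.004 F [ 9.6 -3.2 -1.9] Ft 9.45 Fr 3.63 open 0.0205
[0.26, -0.02] [0.26, 0.04] [0.25, 0.07] [0.24, 0.1] [0.23, 0.13] [0.21, 0.15]
```

```bash
python3 -m handwheel '[{"tx":0.26,"ty":0.0,"tz":0,"wx":0,"wy":0,"wz":0,"gripper":0}]' 60; python3 cr.py 10.4 .12 1;  python3 -m handwheel '[{"tx":0.26,"ty":0.04,"tz":0,"wx":-0.03,"wy":0,"wz":0,"gripper":0}]' 60; python3 cr.py 10.5 .12 4
```

```text
time: 11.38
eef_pos: [0.6278, -0.0379, 0.2803]
tcp_rot: [-0.016, 3.134, -0.008]
contact_force: [9.5, 2.1, -2.0]
opening: 0.0205
t 11.38 q 10.441 r 54.7 z 0.2803 tilt 0.51 xz -0.007 yz -0.005 F [ 9.5  2.1 -2. ] Ft 9.42 Fr -2.55 open 0.0205
[0.26, 0.02] 
time: 11.47
eef_pos: [0.6231, -0.0375, 0.2803]
tcp_rot: [-0.015, 3.129, -0.005]
contact_force: [9.9, -2.5, -1.1]
opening: 0.0207
t 11.47 q 10.528 r 54.6 z 0.2803 tilt 0.76 xz -0.013 yz -0.003 F [ 9.9 -2.5 -1.1] Ft 10.12 Fr 1.21 open 0.0207
[0.26, 0.04] [0.25, 0.08] [0.24, 0.11] [0.22, 0.14]
```

```bash
python3 -m handwheel '[{"tx":0.26,"ty":0.05,"tz":0,"wx":0,"wy":0.1,"wz":0,"gripper":0}]' 60; python3 cr.py 10.6 .12 1;  python3 -m handwheel '[{"tx":0.25,"ty":0.08,"tz":0,"wx":0,"wy":0.05,"wz":0,"gripper":0}]' 60; python3 cr.py 10.7 .12 4
```

```text
time: 11.55
eef_pos: [0.6182, -0.0367, 0.2802]
tcp_rot: [-0.015, 3.133, -0.006]
contact_force: [10.3, -0.5, -1.9]
opening: 0.0206
t 11.55 q 10.618 r 54.7 z 0.2802 tilt 0.52 xz -0.008 yz -0.004 F [10.3 -0.5 -1.9] Ft 10.19 Fr -1.73 open 0.0206
[0.26, 0.06] 
time: 11.63
eef_pos: [0.6138, -0.0354, 0.2803]
tcp_rot: [-0.013, 3.133, -0.008]
contact_force: [11.4, -4.1, -2.6]
opening: 0.0205
t 11.63 q 10.702 r 54.6 z 0.2803 tilt 0.59 xz -0.009 yz -0.005 F [11.4 -4.1 -2.6] Ft 12.10 Fr 0.46 open 0.0205
[0.25, 0.08] [0.23, 0.12] [0.22, 0.15] [0.2, 0.18]
```

Effort has climbed steadily from 7.4 N to about 11.3 N (roughly 1.5x, about 45 N on the foot), with landing near q = 10.1. Stopping here and releasing.

```bash
python3 -m handwheel '[{"tx":0,"ty":0,"tz":0,"wx":0,"wy":0,"wz":0,"gripper":1},{"tx":0,"ty":0,"tz":0,"wx":0,"wy":0,"wz":0,"gripper":1},{"tx":0,"ty":0,"tz":0,"wx":0,"wy":0,"wz":0,"gripper":1},{"tx":0,"ty":0,"tz":0,"wx":0,"wy":0,"wz":0,"gripper":1},{"tx":0,"ty":0,"tz":0,"wx":0,"wy":0,"wz":0,"gripper":1}]'; python3 cr.py 10.7 .1 1
python3 -m handwheel '[{"tx":0,"ty":0,"tz":-0.3,"wx":0,"wy":0,"wz":0,"gripper":1},{"tx":0,"ty":0,"tz":-0.5,"wx":0,"wy":0,"wz":0,"gripper":1},{"tx":0,"ty":0,"tz":-0.8,"wx":0,"wy":0,"wz":0,"gripper":1},{"tx":0,"ty":0,"tz":-0.9,"wx":0,"wy":0,"wz":0,"gripper":1},{"tx":0,"ty":0,"tz":-0.9,"wx":0,"wy":0,"wz":0,"gripper":1},{"tx":0,"ty":0,"tz":0,"wx":0,"wy":0,"wz":0,"gripper":1}]'; python3 go.py
python3 - <<'E'
from h import *
import fit
c=vision.capture("scene"); np.savez(f"pics/scene5.npz",**c); fit.run(c)
cv2.imwrite(f"pics/scene5.png",c["img"][:,:,::-1])
x0,y0,x1,y1=(170,180,270,290)
cv2.imwrite(f"pics/scene5c.png",cv2.resize(c["img"][y0:y1,x0:x1,::-1],None,fx=5,fy=5,interpolation=cv2.INTER_CUBIC))
c=vision.capture("wrist"); np.savez("pics/w5.npz",**c); Q=cloud(c); cv2.imwrite("pics/w5.png",c["img"][:,:,::-1])
m=(abs(Q[...,0]-.63)<.07)&(abs(Q[...,1]+.0)<.08)&(abs(Q[...,2]-.301)<.005)
if m.sum():
    h=Q[m].mean(0); th=np.arctan2(h[1]-.0167,h[0]-.6302); print("handle",h,m.sum(),"q",2.35+np.radians(11.1)-th+2*np.pi)
E
```

```text
time: 12.05
eef_pos: [0.6131, -0.0354, 0.281]
tcp_rot: [-0.012, 3.132, -0.01]
contact_force: [0.5, 0.0, 0.0]
opening: 0.0794
t 12.05 q 10.714 r 54.8 z 0.2810 tilt 0.63 xz -0.009 yz -0.006 F [0.5 0.  0. ] Ft 0.44 Fr -0.19 open 0.0794
[0.21, 0.07] 
time: 12.55
eef_pos: [0.6112, -0.0347, 0.3692]
tcp_rot: [-0.012, 3.138, -0.009]
contact_force: [0.0, -0.4, 1.4]
opening: 0.0852
t 12.55 p [ 0.6112 -0.0347  0.3692] yaw_y 90.45 tilt 0.37 F [ 0.04 -0.41  1.45] open 0.0852
x [-1.    -0.008 -0.003] y [-0.008  1.    -0.005]
leg tube (array([0.6327, 0.0142]), 110, np.float64(0.0026)) (array([0.6322, 0.0152]), 67, np.float64(0.0013))
patch blob (216, [217.4, 263.5], [203, 251, 29, 21])
patch [0.6303 0.0206] inliers 40 97
handle [ 0.61208034 -0.03548407  0.30078571] 676 q 10.731914589234442
```

View pics/scene5.png

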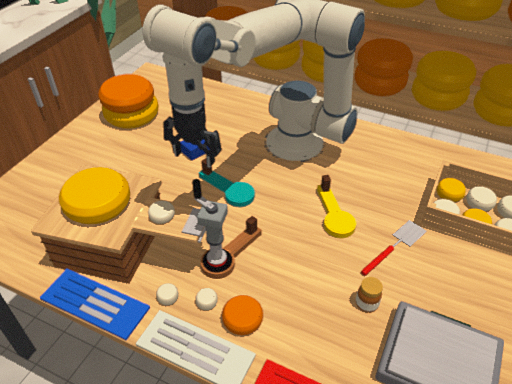

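View pics/scene5c.png

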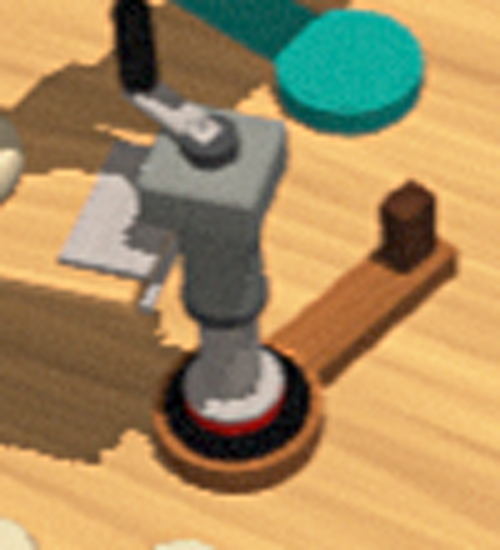

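The foot stands on the patch with a black margin all round, nothing else has moved, and the robot is clear. Handing in.

```bash
python3 -c "
from cell import workorder; print(workorder.finish_job())"
```

```text
the job is handed in; nothing more can be done
None
```

I slid the brown board under the raised leg, turned the crank clockwise until it grew clearly heavier, let go, lifted clear and handed in at about 12.7 s of the 72 s.

- **Position:** Before landing, the foot and the patch centre agreed to about 2 mm in the scene view, and the arm's own position put them about 1 mm apart. After landing, the patch fit was about 5.5 mm off, still well inside 16 mm. Part of its outline is hidden by the foot then, so I trust that fit less. The picture shows the red foot wholly on the black patch.
- **Crank:** I turned from q ≈ 3.87 to 10.7. Free-running effort averaged 7.4 N, and it began to climb at about q = 10.1.
- **Load:** The last effort readings were 10.1, 10.2 and 12.1 N, with a trend of about 11.3 N, or 1.5 times free-running. I estimate roughly 45 N on the foot. Single readings scatter by about 1 N, so the load is uncertain by about 10 N. The crank held at q ≈ 10.7 after release.
- **Other things:** In the last scene picture I saw no sign that the cheeses, jar or knife had moved; I checked this by eye only. The gripper was open and about 70 mm above the crank handle.

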